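# Contact-test a module: shuttle home, lever held down through the guard window

## Robot

A 6-joint arm with a two-finger parallel gripper is mounted at the origin on a cart in front of the work surface, level with it; the furniture and walls round the work are solid. World frame = base frame: x ahead of the robot, y to its left, z up, the work surface at z = 0. Lengths are in m, angles in rad, forces in N, time in s.
With the tool pointing down it reaches from about 0.325 to 0.925 m from the base axis. Payload 3.1 kg.
Tool frame: the origin (TCP) lies on the centre line of the jaws, within the pads' length; the fingertips stand 8 mm ahead of it and the grasp point (between the pads) lies 11 mm behind it (robot.tips_ahead is the distance from the TCP to the fingertips, in m); z points along the fingers, y is the direction in which the jaws open and shut (so a half turn about z gives the same grasp; the last joint's range is limited). The gripper opens to 85 mm and grips with 20 to 120 N. Pads are 22 mm wide; open, the fingers measure 114 mm over their backs; the gripper's body (76 mm by 85 mm) begins 54 mm behind the grasp point. The pads swing forward as they close: fully open they stand 13 mm farther back than shut.
Start: joints at [-1.452, 0.217, 1.613, -0, 1.311, -0.112], TCP at [0.143, -0.608, 0.239] pointing down, gripper open.
Joint ranges: [-2.75, 2.75], [-0.78, 2.1], [0.31, 2.55], [-1.13, 4.27], [0.13, 2.63], [-2.58, 2.58]. Speed limits (rad/s): [2.79, 2.79, 3.14, 3.14, 3.14, 3.14].

## Interface

Orientations are given as a unit quaternion [w, x, y, z].
In Python, from plant import robot, read_camera, job, finder gives the robot as it stands. The module is installed in compiled form; this text tells all that it offers.
- The arm moves only by the shell command python3 -m handwheel 'ROWS' [FORCE]. ROWS is text: rows parted by semicolons, each of 7 numbers parted by spaces: the turn, a rotation vector about the tool's x, y, z in rad, then the shift along the tool's x, y, z in mm, then the opening, from -1 (shut) to 1 (fully open), so that 0 is half open. In form: wx wy wz x y z gripper; .... A call has exactly 8 rows; each row shifts and turns the pose as measured when the row begins, along the tool's axes as they then stand; what a row does not reach is not made up. A row lasts 1/12 s, in which the tool goes at most 41.7 mm and 7.16 degrees, less where a joint would pass 70% of its speed; a pose out of reach is approached as far as the arm can. A call with a gripper value outside its range is refused whole. The fingers move at their own pace and stop on an object; FORCE is the grip in N (left out, the last holds). Time passes only in rows, so rows that do not move let the fingers close, or fill a call up. It gives the time, the measured TCP pose, the force and the opening at its end, in the units of the state.
- robot.get_state(): the state, without advancing time (a new reading comes with each control period).
- read_camera(name): name is "scene" or "top" or "wrist"; returns a dict with "color" (384x512x3 uint8, blue, green, red), "intrinsics" (3x3 intrinsics, pixels), "R" (3x3) and "t" (3): a world point X has camera coordinates R X + t. Camera axes: x right, y down, z forward; pixel columns grow to the right and rows downward; lengths in m; the calibration is good to about 2 mm. A picture is of the moment at which its call begins. There is no depth.
- job.finish_job(): hands the job in, once; it reports no verdict.
Trained networks look in a picture, given as the dict that the camera call returned (one of the last four; its "shot" number tells which), for a name from the list of things; names that differ only in an ending like _2 or _b are one class to them, and where a whole thing is asked for, a point or a joint stands for the part that bears it (a point fixed in the world has none). Each returns a list of dicts, best first, with "score" (0 to 1); they miss things now and then, are a little off and sometimes report something else, mostly with a low value. They report only what shows in the picture. A call takes as long as a camera call.
- finder.outline_of(name, picture): "region" (384x512 bool, what is visible of it) and "box" ([left, top, right, bottom] in pixels, round what is visible of it).
- finder.landmark_of(name, picture): "location" ([column, row] in pixels: a listed point, or the origin of a listed thing).
The state is a dict: "time_s": time; "joint_pos": joint angles; "qvel": joint speeds; "tau": joint torques, N m; "eef_pos": TCP position; "tcp_rot": TCP orientation; "contact_force": force on the tool from outside, world axes, zero at the start; "wrist_torque": the same for the moment, N m; "finger_gap": finger opening in m.
Only numpy, scipy, OpenCV 4.12 (cv2) and the standard library are available. Lean on these libraries where they do the work, as an engineer would, in place of code of your own. Each camera call takes 0.05 s, during which the arm holds its last target. There are 200 camera calls.

## Task

Put the green module with the gold contact strips through its contact test. With the fingertips push the end plate of the shuttle until the shuttle is fully home under the guarded press; then reach down through the window in the guard's roof, press the spring-return lever all the way down so that the pins sit on the strips, and finish while still holding it down. Touch neither the guard nor the module, press the lever only once the shuttle is home, lift nothing, and leave the other things on the bench where they are.

Things in the scene. Friction and masses are not known exactly. Their poses are not given: they have to be found in the camera images.
- station: Fixed contact-test press. Dark steel base 217 x 305 x 14 mm (x -103..+114, y -204..+100 mm); origin on the bench top (z 0) below the guard's middle; x away from the robot at yaw 0, y left, z up; turned by up to 9 degrees. A channel for the shuttle runs along y at x = +30 mm, open at its right (-y) end, between steel gibs (y -169..+36 mm, tops 28.5 mm above the bench, 52 mm apart).
- guard: Fixed guard over the press, origin and axes as the station's: white sheet-metal box, x -99..+112 mm, y -75..+75 mm, roof top 153 mm above the bench (155 with the window's black trim), clear plastic front and sides, open on the right below 66 mm for the shuttle. Not to be touched.
- window (a point): Centre of the rectangular window in the guard's roof, at the top of its black edge trim, 155 mm above the bench (station x -44, y 0 mm); clear opening inside the trim 75 mm (x) by 87 mm (y). Axes as the station's. The lever's paddle stands right below it.
- shuttle: Loose aluminium shuttle, plate 60 x 178 x 8 mm, about 0.3 kg, captive under the gibs; slides along the station's y with 1 to 5 N of friction. Origin on its underside below the module's pocket, axes as the station's. Home, against the end stop, the origin is at station x +30, y 0, z +14 mm (within 3 mm counts); it starts 40 to 75 mm short of that, on the right (-y), and is pushed to +y.
- push_face (a point): Centre of the outer (-y) rubber face of the shuttle's upright end plate: the place to push, towards the station's +y. The plate is 46 mm wide (x), 9 mm thick and reaches from 22 to 72 mm above the bench; this point is 56 mm above the bench and 151 mm from the shuttle's origin along -y.
- module: Green round module with gold contact strips on its top, 25 mm across, 24 mm tall, upright in the 9 mm deep pocket ring of the shuttle; origin at the centre of its underside. It rides along with the shuttle and is not to be touched by the robot.
- lever_hinge (a joint): Lever hinge at the back of the press (station x +90, z 120 mm, axis along y): 0 at rest, 0.22 rad against its stop, the front end going down as it grows. Spring return: about 5 N on the paddle starts it, about 10 N holds it at the stop. The pins meet the module at about 0.16; at least 0.19 is needed.
- pins: Block with six sprung brass contact pins under the ram, which the lever drives down 12.5 mm; origin at the middle of the pin tips. At rest the tips are 55 mm above the bench, 9 mm above the module's top; they yield up to 6 mm at about 1 N per mm.
- tan_puck: Bystander: tan round puck, 32 mm across, 20 mm tall, left of the press.
- red_puck: Bystander: red round puck, 30 mm across, 18 mm tall, left of the press.
- loupe: Bystander: black waisted eye loupe, 35 mm across, 30 mm tall, just right of the press's base, 70 mm or more from the line along which the shuttle is pushed.
- driver: Bystander: small screwdriver with a yellow handle, 130 mm long, 13 mm thick, lying left of the press.
- chip_pack: Bystander: flat square chip tray, 51 x 51 x 10 mm, right of the press.
- paddle (a point): Grey ribbed paddle at the front end of the lever, 34 mm (x) by 50 mm (y); this point is the centre of its top. At rest that is at station x -44, y 0, 142 mm above the bench (13 mm below the window's trim); fully pressed it is at x -46, 112 mm above the bench (42 mm below the trim). Its top tilts by no more than 0.11 rad.
- lever: The steel lever bar (14 mm wide) with its paddle; origin on its hinge at the back of the press, axes as the station's at rest.

How it is judged:
On the way, in this order (a step that is already met when the one before it is completed fails the run):
1. the shuttle stands fully home, the lever still up (y of shuttle in the frame of station above -0.003 m and value of joint lever_hinge below 0.05 rad), for 0.2 s.
2. the lever is pressed down and the pins bear on the module (value of joint lever_hinge above 0.19 rad and contact force between pins and module above 1 N), for 0.2 s.
At the end, for the whole second after the job is handed in: The shuttle is within 3 mm of its end stop, the lever is held by the fingers at 0.19 rad or more, the pins bear on the upright module with more than 1 N and are centred on it within 6 mm (all of step 2 and y of shuttle in the frame of station above -0.003 m and contact force between the fingers and lever above 1 N and horizontal distance between module and pins below 0.006 m and angle between module's own z axis and vertical below 0.1 rad); the arm keeps its last pose, push and grip.
It fails at once if the robot touches the guard (contact force between any of the fingers, the arm and guard above 0.5 N).
It fails at once if the robot touches the module (contact force between any of the fingers, the arm and module above 0.5 N).
It fails at once if the lever is pressed while the shuttle is not home (y of shuttle in the frame of station below -0.004 m and value of joint lever_hinge above 0.08 rad).
It fails at once if the shuttle or the module is lifted or pulled out (z of shuttle in the frame of station above 0.024 m or z of module in the frame of shuttle above 0.013 m or horizontal distance between module and shuttle above 0.01 m or y of shuttle in the frame of station below -0.1 m).
It fails at once if a bystander is shifted by more than 15 mm (distance of any of tan_puck, red_puck, loupe, driver, chip_pack from where it was at the start of the episode above 0.015 m).
It also fails if it takes over 45 s, if anything falls off the work surface, if the arm or the gripper's body presses on something with over 40 N, if the wrist force passes 120 N, or if a joint passes its speed limit or range.

## Working session

There is one attempt and no reset: what is moved stays moved. The work goes in short steps, Python scripts to look and compute and a shell command to move; the robot and the scene stay as the last step left them, time stands still between calls to the robot, and variables do not carry over. Pictures are saved under pics/ and viewed, about 8 in all and at most 12, crops included, and the job is handed in when it is done.

```bash
mkdir -p pics; cat > h.py <<'E'
import numpy as np, cv2
from scipy.spatial.transform import Rotation as Ro
from plant import robot, read_camera, job, finder
def ray(p,uv):
    d=np.linalg.inv(p["intrinsics"])@np.array([uv[0],uv[1],1.]); R=np.array(p["R"]);t=np.array(p["t"])
    return -R.T@t, R.T@d
def atz(p,uv,z):
    o,d=ray(p,uv); return o+d*(z-o[2])/d[2]
def proj(p,X):
    c=np.array(p["R"])@np.array(X)+np.array(p["t"]); q=np.array(p["intrinsics"])@c; return q[:2]/q[2]
def st():
    s=robot.get_state(); q=s["tcp_rot"]; R=Ro.from_quat([q[1],q[2],q[3],q[0]]).as_matrix()
    return s,np.array(s["eef_pos"]),R
E
python3 - <<'E'
from h import *
ims=[]
Z={"window":.155,"push_face":.056,"paddle":.142,"shuttle":.014,"module":.022+.0,"station":0,"loupe":0,"chip_pack":0,"driver":0,"tan_puck":0,"red_puck":0}
for c in ["scene","top","wrist"]:
    p=read_camera(c); cv2.imwrite(f"pics/{c}0.png",p["color"]); ims.append(p["color"])
    for n,z in Z.items():
        r=finder.landmark_of(n,p)
        if r: print(c,n,round(r[0]["score"],2),np.round(r[0]["location"]),np.round(atz(p,r[0]["location"],z),3))
s,e,R=st(); print(e,R.round(3),s["finger_gap"],s["time_s"])
E
```

```text
scene window 0.57 [245. 198.] [0.594 0.139 0.155]
scene push_face 0.66 [279. 180.] [ 0.633 -0.093  0.056]
scene paddle 0.89 [245. 204.] [0.594 0.141 0.142]
scene station 0.63 [233. 243.] [0.637 0.124 0.   ]
scene loupe 0.49 [312. 207.] [ 0.539 -0.103  0.   ]
scene chip_pack 0.63 [165. 263.] [0.731 0.256 0.   ]
scene driver 0.57 [167. 267.] [0.72  0.263 0.   ]
scene tan_puck 0.68 [221. 300.] [0.564 0.283 0.   ]
scene red_puck 0.48 [206. 285.] [0.615 0.263 0.   ]
top window 0.8 [217. 198.] [0.594 0.13  0.155]
top push_face 0.87 [297. 186.] [ 0.64  -0.106  0.056]
top paddle 0.63 [218. 200.] [0.588 0.128 0.142]
top shuttle 0.74 [243. 185.] [0.652 0.061 0.014]
top module 0.39 [246. 181.] [0.662 0.052 0.022]
top station 0.83 [225. 192.] [0.633 0.119 0.   ]
top loupe 0.62 [300. 219.] [ 0.544 -0.119  0.   ]
top chip_pack 0.54 [347. 233.] [ 0.496 -0.266  0.   ]
top driver 0.59 [181. 165.] [0.721 0.26  0.   ]
top tan_puck 0.41 [175. 213.] [0.568 0.276 0.   ]
top red_puck 0.66 [296. 185.] [ 0.651 -0.108  0.   ]
[ 0.14299297 -0.60844632  0.23931321] [[ 0.973  0.229 -0.   ]
 [ 0.229 -0.973 -0.   ]
 [-0.     0.    -1.   ]] 0.08538880703717794 1.8
```

```bash
python3 - <<'E'
import cv2
import numpy as np
t=cv2.imread("pics/top0.png")[110:290,130:390]; s=cv2.imread("pics/scene0.png")[130:320,120:380]
cv2.imwrite("pics/v1.png",np.vstack([cv2.resize(t,(780,540))]))
cv2.imwrite("pics/v2.png",cv2.resize(s,(780,570)))
E
```

```text
(no output)
```

View pics/v1.png

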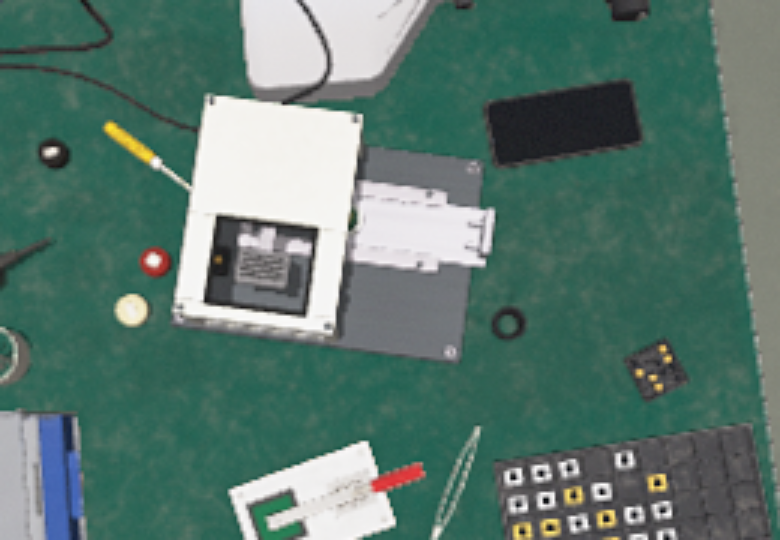

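View pics/v2.png

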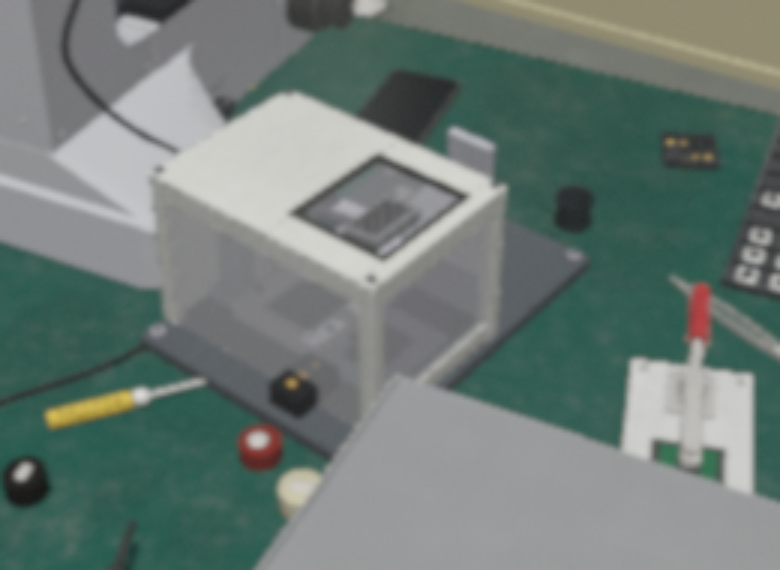

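The top view shows the guard's window at about crop (262,265), the end plate at crop (487,232) and the loupe at crop (508,322). The station's yaw is about -0.115 rad. The scene view agrees. I'll move to above the push side first.

```bash
python3 -m handwheel '0 0 0.116 0 0 0 -1;0 0 0.115 0 0 0 -1;0 0 0.115 0 0 0 -1;0 0 0 27 -31 0 -1;0 0 0 27 -31 0 -1;0 0 0 27 -31 0 -1;0 0 0 27 -31 0 -1;0 0 0 27 -31 0 -1' 40
python3 -m handwheel '0 0 0 27 -31 0 -1;0 0 0 27 -31 0 -1;0 0 0 27 -31 0 -1;0 0 0 27 -31 0 -1;0 0 0 27 -31 0 -1;0 0 0 27 -31 0 -1;0 0 0 27 -31 0 -1;0 0 0 27 -31 0 -1'
python3 - <<'E'
from h import *
p=read_camera("wrist"); cv2.imwrite("pics/w1.png",p["color"])
for n,z in {"window":.155,"push_face":.056,"paddle":.142,"shuttle":.014,"station":0,"loupe":0}.items():
    r=finder.landmark_of(n,p)
    if r: print(n,round(r[0]["score"],2),np.round(r[0]["location"]),np.round(atz(p,r[0]["location"],z),3))
s,e,R=st(); print(e,R.round(3),s["finger_gap"],s["time_s"])
E
```

```text
time_s: 2.47
eef_pos: [0.2952, -0.4758, 0.2389]
tcp_rot: [0.003, 0.997, -0.074, -0.001]
contact_force: [-0.1, -0.5, 0.3]
finger_gap: 0.0001
time_s: 3.13
eef_pos: [0.548, -0.2577, 0.2396]
tcp_rot: [0.005, 0.997, -0.075, 0.001]
contact_force: [0.5, -1.1, 0.4]
finger_gap: -0.0002
push_face 0.97 [ 73. 108.] [ 0.634 -0.098  0.056]
shuttle 0.58 [ 70. 108.] [ 0.636 -0.072  0.014]
loupe 0.88 [132. 174.] [ 0.551 -0.114  0.   ]
[ 0.54561829 -0.26027048  0.23909534] [[ 0.989 -0.151  0.001]
 [-0.151 -0.989 -0.01 ]
 [ 0.002  0.01  -1.   ]] -0.0004611905309371045 3.4833
```

View pics/w1.png

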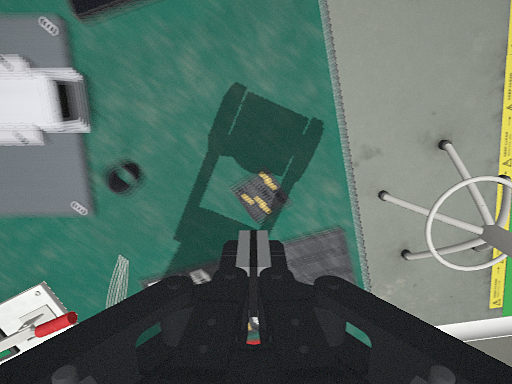

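```bash
python3 - <<'E'
from h import *
p=read_camera("wrist")
g=p["color"]; a=atz(p,(49,26),.014);b=atz(p,(79,208),.014); d=a-b; print("screws",a,b,"yaw",np.arctan2(d[1],d[0]),np.linalg.norm(d))
a=atz(p,(64,15),.014);b=atz(p,(91,214),.014); d=a-b; print("edge",a,b,"yaw",np.arctan2(d[1],d[0]),np.linalg.norm(d))
s,e,R=st(); print(e,"face rel tool",R.T@(np.array([.637,-.1,.05])-e), "yaw",np.arctan2(R[1,0],R[0,0]))
E
```

```text
screws [ 0.71499773 -0.07879134  0.014     ] [ 0.52048161 -0.04936014  0.014     ] yaw -0.15016565080427194 0.1967300662867044
edge [ 0.72244447 -0.09698391  0.014     ] [ 0.51089969 -0.06119405  0.014     ] yaw -0.16759635120917346 0.21455094975055738
[ 0.54554797 -0.26049724  0.2391945 ] face rel tool [ 0.06558256 -0.17435138  0.18766439] yaw -0.15202522007111266
```

```bash
python3 -m handwheel '0 0 0 22 -34 0 -1;0 0 0 22 -34 0 -1;0 0 0 22 -34 0 -1;0 0 0 0 0 38 -1;0 0 0 0 0 38 -1;0 0 0 0 0 38 -1;0 0 0 0 0 38 -1;0 0 0 0 0 38 -1'
python3 - <<'E'
from h import *
p=read_camera("wrist"); cv2.imwrite("pics/w2.png",p["color"])
s,e,R=st()
for n,z in {"push_face":.056}.items():
    r=finder.landmark_of(n,p)
    if r: X=atz(p,r[0]["location"],z); print(n,round(r[0]["score"],2),np.round(r[0]["location"]),np.round(X,3),R.T@(X-e))
print(e,R.round(3),s["finger_gap"],s["time_s"])
E
```

```text
time_s: 4.2
eef_pos: [0.6384, -0.1875, 0.0604]
tcp_rot: [0.011, 0.996, -0.087, 0.018]
contact_force: [0.5, -0.2, 0.3]
finger_gap: 0.0
push_face 0.83 [ 73. 293.] [ 0.633 -0.096  0.056] [-0.01394166 -0.08785353 -0.00768818]
[ 0.63178989 -0.18547562  0.04998996] [[ 0.984 -0.174  0.019]
 [-0.174 -0.985 -0.019]
 [ 0.022  0.016 -1.   ]] 5.81161248514286e-05 4.25
```

View pics/w2.png

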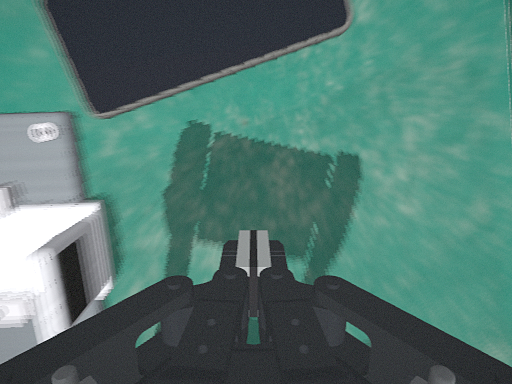

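```bash
python3 -m handwheel '0.016 -0.022 -0.023 -5 0 -4 -1;0 0 0 -4 -5 -4 -1;0 0 0 0 -15 0 -1;0 0 0 0 -15 0 -1;0 0 0 0 -10 0 -1;0 0 0 0 -5 0 -1;0 0 0 0 0 0 -1;0 0 0 0 0 0 -1'
python3 - <<'E'
from h import *
s,e,R=st()
print(e,R.round(3),s["contact_force"],s["time_s"])
E
```

```text
time_s: 4.97
eef_pos: [0.6343, -0.1327, 0.0716]
tcp_rot: [0.001, 0.997, -0.079, 0.005]
contact_force: [-0.2, 0.4, 0.1]
finger_gap: -0.0003
[ 0.63427843 -0.13269725  0.07161625] [[ 0.987 -0.157  0.01 ]
 [-0.157 -0.988 -0.002]
 [ 0.011  0.    -1.   ]] [-0.19988299  0.37024963  0.1337293 ] 4.9667
```

```bash
python3 -m handwheel '0 -0.011 0 0 0 8 -1;0 0 0 0 -5 5 -1;0 0 0 0 -8 0 -1;0 0 0 0 -10 0 -1;0 0 0 0 -10 0 -1;0 0 0 0 -10 0 -1;0 0 0 0 -10 0 -1;0 0 0 0 -10 0 -1'
python3 - <<'E'
from h import *
s,e,R=st()
p=read_camera("wrist"); cv2.imwrite("pics/w3.png",p["color"])
print(e,R.round(3),s["contact_force"],s["time_s"])
E
```

```text
time_s: 5.63
eef_pos: [0.6459, -0.0689, 0.0577]
tcp_rot: [0.003, 0.997, -0.08, 0.0]
contact_force: [-0.4, -1.1, 0.6]
finger_gap: 0.0002
[ 0.6459217  -0.06891268  0.05772717] [[ 0.987 -0.16  -0.   ]
 [-0.16  -0.987 -0.005]
 [ 0.     0.005 -1.   ]] [-0.35305924 -1.09433521  0.60969373] 5.6333
```

View pics/w3.png

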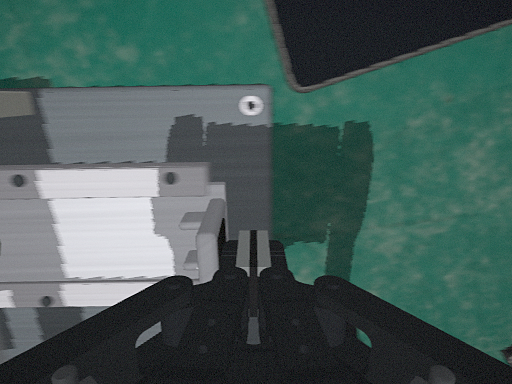

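```bash
python3 -m handwheel '0 0 0 0 -6 0 -1;0 0 0 0 -6 0 -1;0 0 0 0 -5 0 -1;0 0 0 0 -4 0 -1;0 0 0 0 -4 0 -1;0 0 0 0 -3 0 -1;0 0 0 0 -3 0 -1;0 0 0 0 -3 0 -1'
```

```text
time_s: 6.35
eef_pos: [0.649, -0.0426, 0.0582]
tcp_rot: [0.015, 0.997, -0.075, -0.003]
contact_force: [-2.4, -8.3, 1.3]
finger_gap: -0.0002
```

```bash
python3 -m handwheel '0 0 0 0 -4 0 -1;0 0 0 0 -4 0 -1;0 0 0 0 -4 0 -1;0 0 0 0 -4 0 -1;0 0 0 0 -4 0 -1;0 0 0 0 -4 0 -1;0 0 0 0 -4 0 -1;0 0 0 0 -4 0 -1'
```

```text
time_s: 7.02
eef_pos: [0.6478, -0.0428, 0.0587]
tcp_rot: [0.043, 0.996, -0.073, -0.01]
contact_force: [-3.6, -10.9, 2.6]
finger_gap: 0.0001
```

```bash
python3 -m handwheel '0 0 0 0 10 0 -1;0 0 0 0 20 0 -1;0 0 0 0 20 -5 -1;0 0 0 0 5 -35 -1;0 0 0 0 0 -38 -1;0 0 0 0 0 -38 -1;0 0 0 0 0 -38 -1;0 0 0 0 0 -20 -1'
python3 - <<'E'
from h import *
for c in ["wrist","top"]:
    p=read_camera(c); cv2.imwrite(f"pics/{c}4.png",p["color"])
    for n,z in {"window":.155,"push_face":.056,"paddle":.142}.items():
        r=finder.landmark_of(n,p)
        if r: print(c,n,round(r[0]["score"],2),np.round(r[0]["location"]),np.round(atz(p,r[0]["location"],z),3))
s,e,R=st()
t=R.T@np.array([0,0,-1]); y=np.arctan2(R[1,0],R[0,0])
print(e,R.round(3),s["contact_force"],s["time_s"],"corr",-t[1],t[0],"yaw",y)
a=cv2.imread("pics/wrist4.png"); b=cv2.imread("pics/top4.png")[110:290,130:370]
cv2.imwrite("pics/v4.png",np.hstack([cv2.resize(a,(400,300)),cv2.resize(b,(400,300))]))
E
```

```text
time_s: 7.68
eef_pos: [0.6368, -0.0837, 0.2309]
tcp_rot: [0.036, 0.996, -0.076, -0.022]
contact_force: [0.5, 0.0, -0.2]
finger_gap: 0.0003
wrist window 0.5 [182. 172.] [ 0.663 -0.046  0.155]
wrist push_face 0.74 [183. 170.] [ 0.641 -0.029  0.056]
top window 0.88 [216. 198.] [0.592 0.133 0.155]
top push_face 0.81 [272. 183.] [ 0.65  -0.029  0.056]
[ 0.63335648 -0.08342403  0.22287323] [[ 0.987 -0.148 -0.06 ]
 [-0.152 -0.986 -0.068]
 [-0.049  0.076 -0.996]] [ 0.17768713  0.0150982  -0.00395772] 8.0833 corr 0.07598896822819336 0.04880650354259536 yaw -0.15268990332993826
```

View pics/v4.png

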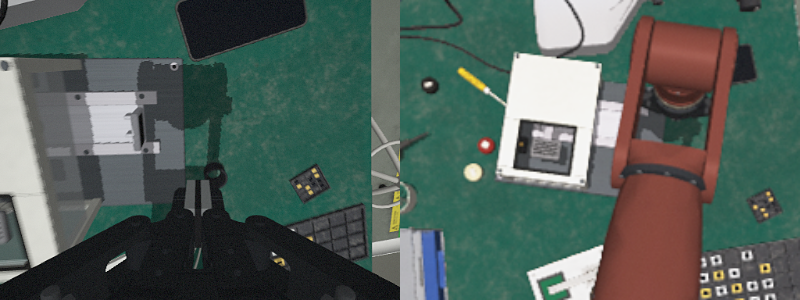

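```bash
python3 -m handwheel '0.076 0.049 0 0 0 -15 -1;0 0 0 -21 -30 -4 -1;0 0 0 -21 -30 -4 -1;0 0 0 -21 -30 0 -1;0 0 0 -21 -30 0 -1;0 0 0 -21 -30 0 -1;0 0 0 -21 -30 0 -1;0 0 0 0 0 0 -1'
python3 - <<'E'
from h import *
for c in ["wrist"]:
    p=read_camera(c); cv2.imwrite(f"pics/{c}5.png",p["color"])
    s,e,R=st()
    for n,z in {"window":.155,"paddle":.142}.items():
        r=finder.landmark_of(n,p)
        if r: X=atz(p,r[0]["location"],z);print(c,n,round(r[0]["score"],2),np.round(r[0]["location"]),np.round(X,3),R.T@(X-e))
t=R.T@np.array([0,0,-1]); y=np.arctan2(R[1,0],R[0,0])
print(e,s["contact_force"],s["time_s"],"corr",-t[1],t[0],"yaw",y)
E
```

```text
time_s: 8.75
eef_pos: [0.5276, 0.1179, 0.2321]
tcp_rot: [-0.003, 0.997, -0.081, -0.011]
contact_force: [-0.4, -0.4, -0.6]
finger_gap: -0.0001
wrist window 0.22 [111. 142.] [0.583 0.204 0.155] [ 0.04124485 -0.09620141  0.0760974 ]
wrist paddle 0.81 [218. 109.] [0.592 0.131 0.142] [ 0.06199379 -0.02565921  0.08855589]
[0.52865946 0.11572506 0.2318144 ] [-0.34663615 -0.51308385  0.22522049] 8.8 corr -0.0014710620322358385 0.02123315893047907 yaw -0.16317427452783836
```

View pics/wrist5.png

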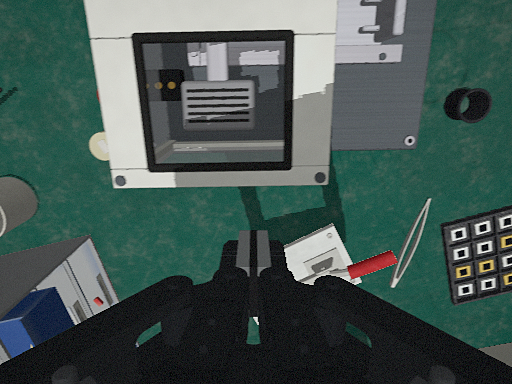

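The wrist view shows the trim's inner corners at about (143,41), (284,40), (282,162) and (156,164). The paddle is centred near (219,104), and the shuttle's end plate is at the top right, home.

```bash
python3 - <<'E'
from h import *
p=read_camera("wrist"); s,e,R=st()
C=np.array([atz(p,c,.155) for c in [(143,41),(284,40),(282,162),(156,164)]]); print(C.round(3), C.mean(0), R.T@(C.mean(0)-e))
print([np.linalg.norm(C[i]-C[i-1]).round(4) for i in range(4)])
d=C[0]-C[1]; print("yaw",np.arctan2(-d[0],d[1]))
d=C[1]-C[2]; print("yaw",np.arctan2(d[1],d[0]))
t=R.T@np.array([0,0,-1]); print(e,"corr",-t[1],t[0],np.arctan2(R[1,0],R[0,0]))
E
```

```text
[[0.643 0.161 0.155]
 [0.63  0.077 0.155]
 [0.555 0.089 0.155]
 [0.568 0.173 0.155]] [0.59891441 0.12511586 0.155     ] [ 0.06569026 -0.02370281  0.07697335]
[np.float64(0.0764), np.float64(0.0854), np.float64(0.0755), np.float64(0.0855)]
yaw -0.1592893559366589
yaw -0.15422876650884587
[0.53152757 0.1124249  0.23310176] corr -0.0007479533918861622 0.01763000782982031 -0.1676935709322561
```

```bash
python3 -m handwheel '0 0.018 -0.012 0 0 0 -1;0 0 0 17 -7 0 -1;0 0 0 17 -7 0 -1;0 0 0 17 -6 0 -1;0 0 0 14 -5 0 -1;0 0 0 0 0 0 -1;0 0 0 0 0 0 -1;0 0 0 0 0 0 -1'
python3 - <<'E'
from h import *
s,e,R=st(); t=R.T@np.array([0,0,-1]); print(e,"corr",-t[1],t[0],np.arctan2(R[1,0],R[0,0]), "to paddle",R.T@(np.array([.598,.127,.142])-e))
E
```

```text
time_s: 9.62
eef_pos: [0.6047, 0.1164, 0.2297]
tcp_rot: [0.001, 0.997, -0.083, 0.0]
contact_force: [-0.5, -0.4, 0.6]
finger_gap: 0.0001
[0.60474578 0.11635833 0.22970296] corr 0.002463656886931588 -0.0011176301958294994 -0.16698854105221678 to paddle [-0.00851875 -0.00958842  0.08767014]
```

```bash
python3 -m handwheel '0 0 -0.01 -5 -6 0 -1;0 0 0 -4 -4 0 -1;0 0 0 0 0 10 -1;0 0 0 0 0 10 -1;0 0 0 0 0 10 -1;0 0 0 0 0 8 -1;0 0 0 0 0 0 -1;0 0 0 0 0 0 -1'
python3 - <<'E'
from h import *
s,e,R=st(); t=R.T@np.array([0,0,-1]); print(e,"corr",-t[1],t[0],np.arctan2(R[1,0],R[0,0]), "to paddle",R.T@(np.array([.598,.127,.142])-e))
p=read_camera("wrist"); w=p["color"]; q=read_camera("scene")["color"][150:270,180:340]
cv2.imwrite("pics/v6.png",np.hstack([cv2.resize(w,(400,300)),cv2.resize(q,(400,300))]))
E
```

```text
time_s: 10.28
eef_pos: [0.5924, 0.1278, 0.1862]
tcp_rot: [0.002, 0.997, -0.078, -0.001]
contact_force: [0.2, 1.3, 1.0]
finger_gap: 0.0001
[0.5924228  0.12775583 0.18620381] corr 0.0036301958943827455 0.002696672414920304 -0.1561356531769886 to paddle [ 0.00574607 -0.00028105  0.04418775]
```

View pics/v6.png

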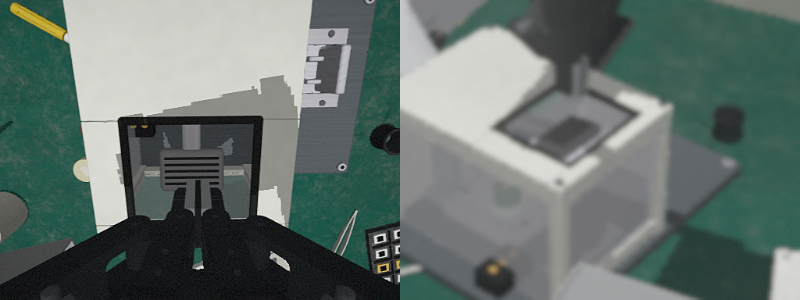

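The fingers are centred over the paddle, inside the trim. I'll descend in stages.

```bash
python3 -m handwheel '0 0 0 2 0 4 -1;0 0 0 2 0 5 -1;0 0 0 0 0 6 -1;0 0 0 0 0 6 -1;0 0 0 0 0 5 -1;0 0 0 0 0 4 -1;0 0 0 0 0 0 -1;0 0 0 0 0 0 -1'
python3 - <<'E'
from h import *
s,e,R=st(); t=R.T@np.array([0,0,-1]); print(e,"corr",-t[1],t[0],np.arctan2(R[1,0],R[0,0]), "to paddle",R.T@(np.array([.598,.127,.142])-e))
E
```

```text
time_s: 11.05
eef_pos: [0.5986, 0.1267, 0.1548]
tcp_rot: [0.001, 0.997, -0.078, 0.0]
contact_force: [0.8, 0.2, 0.3]
finger_gap: 0.0001
[0.59863596 0.12667537 0.15478553] corr 0.0028409769598225294 -0.0007169527017649955 -0.156764124637889 to paddle [-0.00068801 -0.00025768  0.01278436]
```

```bash
python3 -m handwheel '0 0 0 0 0 5 -1;0 0 0 0 0 5 -1;0 0 0 0 0 5 -1;0 0 0 0 0 5 -1;0 0 0 0 0 5 -1;0 0 0 0 0 5 -1;0 0 0 0 0 5 -1;0 0 0 0 0 5 -1'
```

```text
time_s: 11.72
eef_pos: [0.5986, 0.1271, 0.1206]
tcp_rot: [0.002, 0.997, -0.078, -0.001]
contact_force: [-14.2, -1.9, 35.3]
finger_gap: 0.0002
```

```bash
python3 -m handwheel '0 0 0 0 0 3 -1;0 0 0 0 0 3 -1;0 0 0 0 0 3 -1;0 0 0 0 0 3 -1;0 0 0 0 0 3 -1;0 0 0 0 0 3 -1;0 0 0 0 0 3 -1;0 0 0 0 0 3 -1'
python3 - <<'E'
from h import *
p=read_camera("wrist"); w=p["color"]; q=read_camera("scene")["color"][150:270,180:340]
cv2.imwrite("pics/v7.png",np.hstack([cv2.resize(w,(400,300)),cv2.resize(q,(400,300))]))
p=read_camera("top"); r=finder.landmark_of("push_face",p)
if r: print(r[0]["score"],atz(p,r[0]["location"],.056))
s,e,R=st(); print(e,s["contact_force"],s["time_s"])
E
```

```text
time_s: 12.38
eef_pos: [0.5985, 0.1271, 0.1214]
tcp_rot: [0.004, 0.997, -0.077, -0.004]
contact_force: [-8.5, 0.1, 16.1]
finger_gap: -0.0001
0.69 [ 0.64141963 -0.03511355  0.056     ]
[0.59849267 0.12705938 0.12143012] [-8.96632008 -1.17305901 16.8186319 ] 12.5833
```

View pics/v7.png

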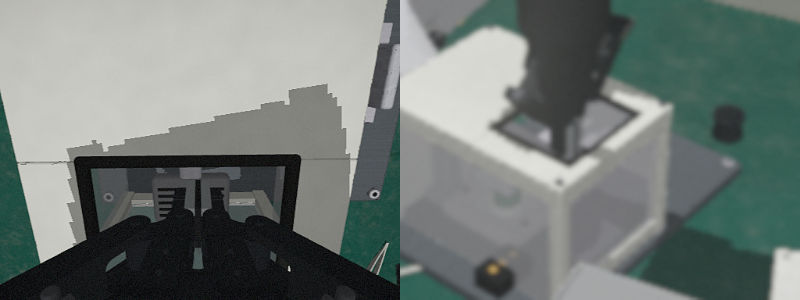

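```bash
python3 - <<'E'
from h import *
job.finish_job(); s,e,R=st(); print(e,s["contact_force"],s["time_s"])
E
```

```text
the job is handed in; nothing more can be done
the job is handed in; nothing more can be done
```

I pushed the shuttle home, then pressed the lever down through the roof window and handed the job in at about 12.6 s with the fingers still holding it down. No verdict was reported, and I couldn't measure the pins' force on the module or the lever angle directly.

- **Shuttle:** it stopped moving with about 11 N of push, more than the 1 to 5 N of friction. The end plate was then seen at (0.650, -0.029) m, against (0.649, -0.030) m expected when home. A last look from above, with the arm partly in the way and a lower score (0.69), gave (0.641, -0.035) m. That disagrees by about 10 mm, and I took it as detection noise because nothing touched the shuttle after the push.
- **Lever:** the last reading before hand-in had the fingertips 113.4 mm above the bench, close to the 112 mm of a fully pressed paddle. The holding force was about 17 N down with 9 N of sideways drag. Halving the force from 35 N moved the tips less than 1 mm, so the lever was against its stop.
- **Guard and module:** the pictures showed the fingers inside the window trim, and no unexpected force appeared on the way in. I saw no contact with the module.
- **Bystanders:** I did not re-measure their positions at the end.

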